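Load the circuit-board drying stand and start its blower

TASK

Load the drying stand for a run: first turn the blower dial all the way anticlockwise to its off stop, then, with the blower off, hang every basket on the bench by its handle on a hook of the stand, one to a hook, any hook. The thin handles crack under a grip of more than 15 N, so grip them gently. When all hang still and free, turn the dial until its pointer lines up with the red tab, and leave the jar, meter and spool where they are.

Things in the scene. Friction and masses are not known exactly. Their poses are not given: they have to be found in the camera images.
- basket1: yellow thin plastic basket holding a circuit board, about 160 g (may be absent: None). Box 64 (x) x 100 (y) x 40 (z) mm, origin at the centre of its underside. Fixed arch handle of 10 mm round bar in the y-z plane: uprights at y = +-45 mm, top bar along y. On the bar a grip tab 12 (x) x 26 (y) mm, z = 123 to 161 mm. Cracks under a grip over 15 N per finger
- basket1_bar (a point): middle of the underside of the yellow basket's handle bar, 115 mm above the basket's underside (bar top 125 mm); axes as the basket's. Pinch the tab above it from above, fingers closing along the basket's y, and the space under the bar stays free for the hook. The handle is the same either way round
- basket2: green thin plastic basket holding a circuit board, about 160 g (may be absent: None). Box 64 (x) x 100 (y) x 40 (z) mm, origin at the centre of its underside. Fixed arch handle of 10 mm round bar in the y-z plane: uprights at y = +-45 mm, top bar along y. On the bar a grip tab 12 (x) x 26 (y) mm, z = 123 to 161 mm. Cracks under a grip over 15 N per finger
- basket2_bar (a point): middle of the underside of the green basket's handle bar, 115 mm above the basket's underside (bar top 125 mm); axes as the basket's. Pinch the tab above it from above, fingers closing along the basket's y, and the space under the bar stays free for the hook. The handle is the same either way round
- basket3: orange thin plastic basket holding a circuit board, about 160 g (may be absent: None). Box 64 (x) x 100 (y) x 40 (z) mm, origin at the centre of its underside. Fixed arch handle of 10 mm round bar in the y-z plane: uprights at y = +-45 mm, top bar along y. On the bar a grip tab 12 (x) x 26 (y) mm, z = 123 to 161 mm. Cracks under a grip over 15 N per finger
- basket3_bar (a point): middle of the underside of the orange basket's handle bar, 115 mm above the basket's underside (bar top 125 mm); axes as the basket's. Pinch the tab above it from above, fingers closing along the basket's y, and the space under the bar stays free for the hook. The handle is the same either way round
- basket4: blue thin plastic basket holding a circuit board, about 160 g (may be absent: None). Box 64 (x) x 100 (y) x 40 (z) mm, origin at the centre of its underside. Fixed arch handle of 10 mm round bar in the y-z plane: uprights at y = +-45 mm, top bar along y. On the bar a grip tab 12 (x) x 26 (y) mm, z = 123 to 161 mm. Cracks under a grip over 15 N per finger
- basket4_bar (a point): middle of the underside of the blue basket's handle bar, 115 mm above the basket's underside (bar top 125 mm); axes as the basket's. Pinch the tab above it from above, fingers closing along the basket's y, and the space under the bar stays free for the hook. The handle is the same either way round
- stand: drying stand, fixed: grey base 110 (x) x 560 (y) x 40 (z) mm, origin at the centre of its underside; a 14 mm rail along y at x = 65, z = 212 mm, on posts at y = +-260, x = 47 mm, carries four 10 mm round V-shaped hooks pointing to its -x (the robot): down from the rail to a seat at x = 0, up again to a tip at x = -30 mm, 220 mm high
- hook1 (a point): seat (lowest point, top side of the bar) of hook 1, at y = -180 mm of the stand, 195 mm high; a hung basket's bar rests here. Axes as the stand's
- hook2 (a point): seat (lowest point, top side of the bar) of hook 2, at y = -60 mm of the stand, 195 mm high; a hung basket's bar rests here. Axes as the stand's
- hook3 (a point): seat (lowest point, top side of the bar) of hook 3, at y = 60 mm of the stand, 195 mm high; a hung basket's bar rests here. Axes as the stand's
- hook4 (a point): seat (lowest point, top side of the bar) of hook 4, at y = 180 mm of the stand, 195 mm high; a hung basket's bar rests here. Axes as the stand's
- control: blower control, fixed: blue box 150 x 130 x 50 mm, origin at the centre of its underside, with a white scale disc and the dial on top
- dial_axis (a point): point on the dial's vertical axis, 80 mm above the control's underside, inside the grip bar (which spans heights 60 to 90 mm)
- dial (a joint): dial angle (rad): 0 at the off stop (thick black mark), growing clockwise from above to 4.71; stays where left, friction 0.05 N m. Black disc 76 mm across, grey grip bar on it 56 long x 16 wide x 30 high mm, along the pointer line. At 0 the pointer lies 135 deg anticlockwise (from above) from the control's x axis
- dial_tip (a point): tip of the dial's white pointer line, 37 mm from the axis
- tab_mark (a point): point 37 mm from the dial's axis, on the line from the axis to the red setting tab (14 x 7 mm, on the scale, 49 mm from the axis); the dial is set when the pointer tip lies here. It is between about 1.2 and 3.9 rad clockwise from the off stop
- jar: amber jar, 60 mm across, 70 mm high; bystander
- meter: yellow hand meter 150 x 80 x 35 mm; bystander
- spool: metal solder spool 60 mm across, 45 mm high; bystander
Not all that is in view belongs to the job. There is more than one size of the basket3; the job needs the largest.

How it is judged (in metres and radians):
On the way, in this order (a step that is already met when the one before it is completed fails the run):
1. the dial is turned back to its off stop (value of joint dial below 0.1 rad), for 0.2 s.
2. with the blower off, every basket hangs still by its handle on a hook, released ((distance between basket1_bar and hook1 below 0.022 m or distance between basket1_bar and hook2 below 0.022 m or distance between basket1_bar and hook3 below 0.022 m or distance between basket1_bar and hook4 below 0.022 m) and angle between each of basket1, basket2, basket3, basket4's own z axis and vertical below 0.35 rad and contact force between the fingers and basket1 below 0.1 N and linear speed of each of basket1, basket2, basket3, basket4 below 0.05 m/s and (distance between basket2_bar and hook1 below 0.022 m or distance between basket2_bar and hook2 below 0.022 m or distance between basket2_bar and hook3 below 0.022 m or distance between basket2_bar and hook4 below 0.022 m) and contact force between the fingers and basket2 below 0.1 N and (distance between basket3_bar and hook1 below 0.022 m or distance between basket3_bar and hook2 below 0.022 m or distance between basket3_bar and hook3 below 0.022 m or distance between basket3_bar and hook4 below 0.022 m) and contact force between the fingers and basket3 below 0.1 N and (distance between basket4_bar and hook1 below 0.022 m or distance between basket4_bar and hook2 below 0.022 m or distance between basket4_bar and hook3 below 0.022 m or distance between basket4_bar and hook4 below 0.022 m) and contact force between the fingers and basket4 below 0.1 N and value of joint dial below 0.15 rad), for 0.3 s.
3. the dial's pointer is at the red tab (horizontal distance between dial_tip and tab_mark below 0.004 m), for 0.2 s.
At the end, for the whole second after the job is handed in: every basket present hangs upright (within 20 deg) and still on a hook, its handle bar within 22 mm of the hook's seat, released; the dial's pointer tip is within 4 mm (6 deg) of the red tab's mark ((distance between basket1_bar and hook1 below 0.022 m or distance between basket1_bar and hook2 below 0.022 m or distance between basket1_bar and hook3 below 0.022 m or distance between basket1_bar and hook4 below 0.022 m) and angle between each of basket1, basket2, basket3, basket4's own z axis and vertical below 0.35 rad and contact force between the fingers and basket1 below 0.1 N and linear speed of each of basket1, basket2, basket3, basket4 below 0.05 m/s and (distance between basket2_bar and hook1 below 0.022 m or distance between basket2_bar and hook2 below 0.022 m or distance between basket2_bar and hook3 below 0.022 m or distance between basket2_bar and hook4 below 0.022 m) and contact force between the fingers and basket2 below 0.1 N and (distance between basket3_bar and hook1 below 0.022 m or distance between basket3_bar and hook2 below 0.022 m or distance between basket3_bar and hook3 below 0.022 m or distance between basket3_bar and hook4 below 0.022 m) and contact force between the fingers and basket3 below 0.1 N and (distance between basket4_bar and hook1 below 0.022 m or distance between basket4_bar and hook2 below 0.022 m or distance between basket4_bar and hook3 below 0.022 m or distance between basket4_bar and hook4 below 0.022 m) and contact force between the fingers and basket4 below 0.1 N and horizontal distance between dial_tip and tab_mark below 0.004 m); the robot touches nothing.
It fails at once if a basket is squeezed by the fingers with more than 15 N each (32 N over both, counted together) (contact force between the fingers and basket1 above 32 N or contact force between the fingers and basket2 above 32 N or contact force between the fingers and basket3 above 32 N or contact force between the fingers and basket4 above 32 N).
It fails at once if a bystander is moved more than 30 mm (distance of any of jar, meter, spool from where it was at the start of the episode above 0.03 m).
Of basket1, basket2, basket3, basket4 only 2 to 4 are there at a start; the rules pass over those that are not, and their reading is None.
At some moment in a run one of basket1, basket2, basket3, basket4 may be knocked a few centimetres aside while the robot is not near it.
It also fails if it takes over 210 s, if anything falls off the work surface, if the arm or the gripper's body presses on something with over 40 N, if the wrist force passes 120 N, or if a joint passes its speed limit or range.

ROBOT

A 6-joint arm with a two-finger parallel gripper is mounted at the origin on the work surface. World frame = base frame: x ahead of the robot, y to its left, z up, the work surface at z = 0. Lengths are in mm, angles in degrees, forces in N, time in s.
With the tool pointing down it reaches from about 350 to 850 mm from the base axis. Payload 8.1 kg.
Tool frame: the origin (TCP) lies on the centre line of the jaws, within the pads' length; the fingertips stand 14 mm ahead of it and the grasp point (between the pads) lies 5 mm behind it; z points along the fingers, y is the line along which they close (so a half turn about z gives the same grasp; the last joint's range is limited). The gripper opens to 85 mm and grips with 20 to 120 N. Pads are 22 mm wide; open, the fingers measure 114 mm over their backs; the gripper's body (76 mm by 85 mm) begins 54 mm behind the grasp point. The pads swing forward as they close: fully open they stand 13 mm farther back than shut.
Start: joints at [-69.007, 7.471, 85.268, -0, 87.261, -4.893], TCP at [261.971, -539.793, 245.292] pointing down, gripper open.
Joint ranges: [-169.43, 169.43], [-51.17, 129.36], [1.28, 143.12], [-76.62, 256.62], [0, 156.53], [-152.29, 152.29]. Speed limits (degrees/s): [136.94, 136.94, 159.86, 180, 180, 180].

INTERFACE

Orientations are given as [roll, pitch, yaw] about the fixed x, y, z axes, in that order (R = Rz(yaw) Ry(pitch) Rx(roll)).
In Python, from bench import sense, snapshot, camera_info, hand_in gives the robot as it stands. The module is installed in compiled form; this text tells all that it offers.
- The arm moves only by the tool apply_moves, never from a script. Its argument "deltas" is a list of rows, each a list of 7 numbers: the shift along the tool's x, y, z scaled (see below), then the turn, a rotation vector about the tool's x, y, z scaled (see below), then the opening, from 0 (shut) to 1 (fully open). In form: [[dx, dy, dz, ax, ay, az, claw], ...]. A call has 1 to 8 rows; each row shifts and turns the commanded pose from where the row before left it, along the tool's axes as they then stand; what a row does not reach is not made up. The controller multiplies each number of a shift by 0.03 m and each number of a turn by 0.08 rad. A row lasts 1/8 s, in which the tool goes at most 62.5 mm and 10.7 degrees, less where a joint would pass 70% of its speed; a pose out of reach is approached as far as the arm can. A call with a number of a shift or a turn outside -1 to 1 is refused whole. A call with a gripper value outside its range is refused whole. The fingers move at their own pace and stop on an object; "grip_force" is the grip in N (left out, the last holds). Time passes only in rows, so rows that do not move let the fingers close. It gives the time, the measured TCP pose, the force, the opening and the grip force at its end, in the units of the state.
- sense(): the state, without advancing time (a new reading comes with each control period).
- snapshot(name): name is "scene" or "side" or "wrist"; returns the picture (400x640x3 uint8, red, green, blue); there is no depth.
- camera_info(name): a dict with "vertical_fov" (degrees; the focal length in pixels is half the picture's height over the tangent of half this angle, whatever the lens; pixels are square), "cx", "cy" (the principal point, pixels), "k1" (the pictures are not rectified: a ray, as slopes to the right and down, at radius r is drawn at 1 + k1 r^2 times it, then the intrinsics apply), "origin" and "rotation" of the camera in the world; the wrist camera has in their place "tool_from_camera" (4x4, takes a point from camera to tool coordinates, whose origin is the TCP and whose axes are the flange's). Camera axes: x right, y up, looking along -z (the intrinsics and any distortion apply to the point x, -y, -z); pixel columns grow to the right and rows downward; lengths in mm; the calibration is good to about 2 mm. A picture is of the moment at which its call begins: read the wrist's pose just before it. camera_info takes no time and is no camera call.
- hand_in(): hands the job in; it is judged then, once.
The state is a dict: "time": time; "joint_pos": joint angles; "qd": joint speeds; "joint_efforts": joint torques, N m; "tool_pos": TCP position; "tcp_rot": TCP orientation; "ft_force": force on the tool from outside, world axes, zero at the start; "wrist_torque": the same for the moment, N m; "finger_gap": finger opening in mm; "grip_force": force on a finger pad.
Only numpy, scipy, OpenCV 4.12 (cv2) and the standard library are available. Lean on these libraries where they do the work, as an engineer would, in place of code of your own. Each camera call takes 0.05 s, during which the arm holds its last target. There are 200 camera calls.

## Working session

There is one attempt and no reset: what is moved stays moved. The work goes in short steps, Python scripts to look and compute and a tool call to move; the robot and the scene stay as the last step left them, time stands still between calls to the robot, and variables do not carry over. Pictures are saved under pics/ and viewed, at most 14 in all, crops included, and the job is handed in when it is done.

Besides the shell and the picture viewer there is one more tool, called after ">>>" by a JSON object that holds its "name" and its "arguments". apply_moves: Moves the arm, as the interface text tells. Its arguments: {"type":"object","properties":{"deltas":{"type":"array"},"grip_force":{"type":"number"}},"required":["deltas"]}

```bash
mkdir -p pics
python3 - <<'E'
from bench import *
import cv2
for n in ("scene","side"):
    i=camera_info(n);print(n,i)
    cv2.imwrite(f"pics/{n}0.png",snapshot(n)[:,:,::-1])
print(camera_info("wrist"));print(sense())
E
```

```text
scene {'vertical_fov': 43.86732481564085, 'cx': 321.89630383975424, 'cy': 188.3002656713068, 'k1': 0.00284379777035325, 'origin': array([1220.52851666, -918.98615364, 1412.91158791]), 'rotation': array([43.29413633,  0.62249303, 39.17441764])}
side {'vertical_fov': 47.684590159891385, 'cx': 318.27096379649157, 'cy': 197.3822502787437, 'k1': -0.004781186120165575, 'origin': array([ 384.53553234, 1014.27421241,  936.05292025]), 'rotation': array([  50.86097593,   -0.92257047, -174.88396394])}
{'vertical_fov': 58.47076998250252, 'cx': 322.80669740361805, 'cy': 203.94403253611156, 'k1': -0.02015995447792438, 'tool_from_camera': array([[ 1.57254780e-04,  9.52725877e-01,  3.03831168e-01,
         7.84294100e+01],
       [ 9.99999027e-01, -5.70890960e-04,  1.27257505e-03,
        -6.10237583e-02],
       [ 1.38586965e-03,  3.03830672e-01, -9.52725040e-01,
        -1.28777984e+02],
       [ 0.00000000e+00,  0.00000000e+00,  0.00000000e+00,
         1.00000000e+00]])}
{'time': 0.1, 'joint_pos': array([-6.90073763e+01,  7.51196508e+00,  8.53228701e+01,  2.21400261e-04,
        8.72603843e+01, -4.89337948e+00]), 'qd': array([-0.02064521, -0.10078317, -0.20731838, -0.03923155,  0.02971026,
        0.06936448]), 'joint_efforts': array([ 1.31606859e-03, -5.70952785e+01, -5.01940048e+01, -2.19389549e-04,
        8.17381806e-03, -9.34114269e-05]), 'tool_pos': array([ 261.8011196 , -539.35613063,  244.33858025]), 'tcp_rot': array([-1.79905146e+02, -8.34270965e-03,  2.58859855e+01]), 'ft_force': array([0.31274558, 0.91943974, 0.0781156 ]), 'wrist_torque': array([ 0.01272181,  0.04434477, -0.01021145]), 'grip_force': 0.0, 'finger_gap': 85.47297710412033}
```

View pics/scene0.png

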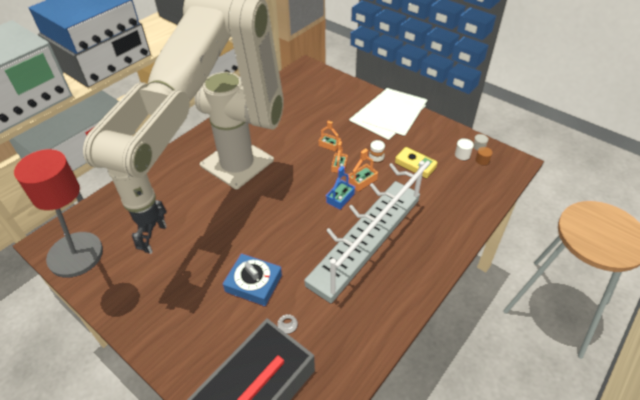

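View pics/side0.png

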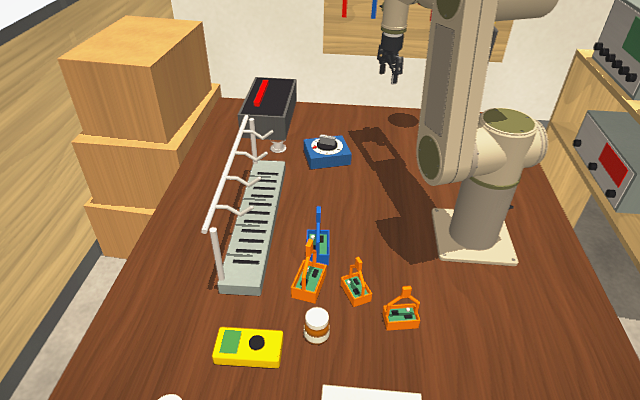

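The pictures show one blue basket at side (318,240) and three orange ones at side (310,275), (355,285) and (402,310). There is no yellow or green basket. The control is at side (327,150). I'll make helpers and an enlarged crop.

```bash
cat > h.py <<'E'
import numpy as np, cv2
from bench import *
from scipy.spatial.transform import Rotation as R
def cam(n,s=None):
    i=camera_info(n)
    f=200/np.tan(np.radians(i["vertical_fov"]/2))
    K=np.array([[f,0,i["cx"]],[0,f,i["cy"]],[0,0,1]]); d=np.array([i["k1"],0,0,0,0])
    if n=="wrist":
        s=s or sense(); T=i["tool_from_camera"]; Rt=R.from_euler("xyz",s["tcp_rot"],degrees=True).as_matrix()
        Rw=Rt@T[:3,:3]; o=Rt@T[:3,3]+s["tool_pos"]
    else:
        Rw=R.from_euler("xyz",i["rotation"],degrees=True).as_matrix(); o=np.array(i["origin"])
    return K,d,Rw,o
def rays(c,px):
    K,d,Rw,o=c
    u=cv2.undistortPoints(np.float64(px).reshape(-1,1,2),K,d)[:,0]
    return np.c_[u[:,0],-u[:,1],-np.ones(len(u))]@Rw.T
def plane(c,px,z):
    v=rays(c,px); o=c[3]; return o+v*((z-o[2])/v[:,2])[:,None]
def tri(c1,p1,c2,p2):
    a=rays(c1,[p1])[0];b=rays(c2,[p2])[0]
    t=np.linalg.lstsq(np.c_[a,-b],c2[3]-c1[3],rcond=None)[0]
    x=c1[3]+a*t[0];y=c2[3]+b*t[1]
    return (x+y)/2,np.linalg.norm(x-y)
def proj(c,P):
    K,d,Rw,o=c; q=(np.atleast_2d(P)-o)@Rw; q=q*[1,-1,-1]
    return cv2.projectPoints(q.reshape(-1,1,3),np.zeros(3),np.zeros(3),K,d)[0][:,0]
E
python3 - <<'E'
import cv2,numpy as np
a=cv2.imread("pics/scene0.png");b=cv2.imread("pics/side0.png")
A=cv2.resize(a[110:210,300:500],None,fx=4,fy=4,interpolation=2)[:,:800]
B=cv2.resize(b[200:350,270:450],None,fx=4,fy=4,interpolation=2)
cv2.imwrite("pics/A.png",A);cv2.imwrite("pics/B.png",B)
def blobs(im,n,lo,hi,mn):
    m=cv2.inRange(cv2.cvtColor(im,cv2.COLOR_BGR2HSV),lo,hi)
    k,l,s,c=cv2.connectedComponentsWithStats(m)
    for i in range(1,k):
        if s[i,4]>mn: print(n,s[i],c[i].round(1))
for n,im in(("scene",a),("side",b)):
    blobs(im,n+" orange",(8,180,150),(18,255,255),25)
    blobs(im,n+" blue",(100,150,60),(125,255,255),40)
    blobs(im,n+" yellow",(25,180,150),(33,255,255),40)
E
```

```text
scene blue [327 180  27  28 187] [338.7 196.7]
side orange [290 241  37  63 798] [307.7 278.4]
side orange [341 256  32  51 536] [356.3 285.3]
side orange [383 285  38  46 735] [401.7 311.6]
side orange [306 323  23  13 109] [317.2 330.9]
side blue [371   0   5  19  66] [373.3   9. ]
side blue [304 136  47  33 767] [326.7 155.5]
side blue [306 206  23  59 400] [319.6 239. ]
side yellow [ 213  327   70   35 1412] [251.7 345.4]
```

View pics/A.png

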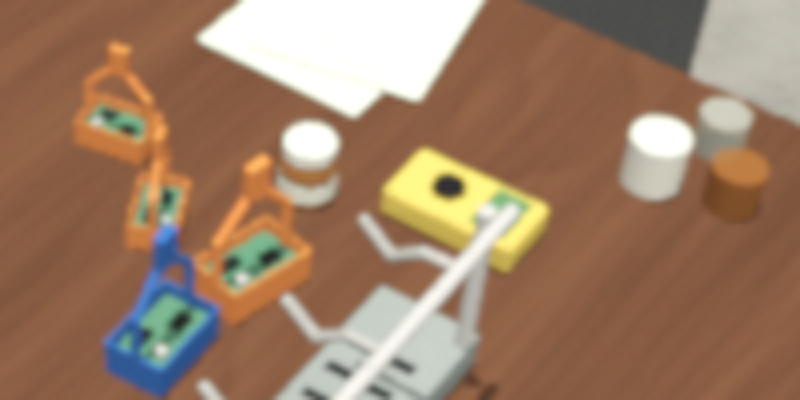

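View pics/B.png

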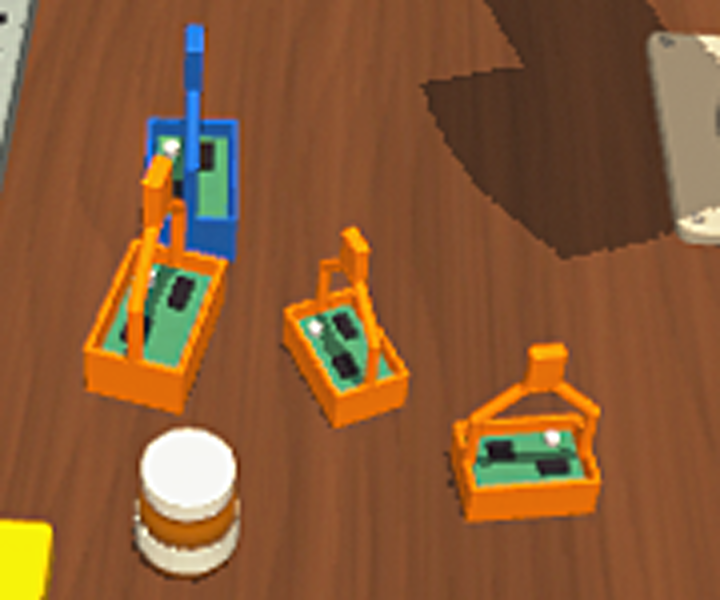

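Three orange candidates: side (308,275), (356,285) and (402,312). I'll measure tab heights and rim sizes, plus the stand and control.

Run:
```python
from h import *
np.set_printoptions(precision=1,suppress=True)
S=cam("side");C=cam("scene")
o=np.array([270,200])
for n,s,c in (("big",(158,160),(258,160)),("mid",(353,232),(158,122)),("right",(547,347),(120,47)),("blue",(195,27),(166,230))):
    print(n,tri(S,np.array(s)/4+o,C,np.array(c)/4+[300,110]))
for n,q in (("big",[(140,240),(228,258),(183,378),(87,348)]),("mid",[(285,310),(345,290),(408,372),(335,398)]),("right",[(454,427),(585,415),(599,482),(466,494)]),("blue",[(150,118),(238,120),(235,248)])):
    P=plane(S,np.array(q)/4+o,40)[:,:2]
    print(n,P.tolist(),np.linalg.norm(np.diff(P,axis=0),axis=1), P[[0,2]].mean(0))
print("dial",tri(S,(326,144),C,(252,273)))
a=cv2.imread("pics/scene0.png");b=cv2.imread("pics/side0.png")
cv2.imwrite("pics/C.png",np.hstack([cv2.resize(a[150:310,220:440],(550,400),interpolation=2),cv2.resize(b[100:300,195:360][0:200,:125],(250,400),interpolation=2)]))
```

```text
big (array([465. , 234.8, 164.3]), np.float64(3.9691051372989676))
mid (array([341.2, 249. , 131.9]), np.float64(3.321116145839799))
right (array([231.2, 322.8, 124.8]), np.float64(3.6616481700744283))
blue (array([454.1, 108.3, 163.8]), np.float64(4.8037296320126535))
big [[480.0188920698628, 184.8375558712056], [420.1412854617001, 194.8362168954992], [440.52104296881174, 297.32968706165775], [502.9222642492768, 279.9032315217089]] [ 60.7 104.5  64.8] [460.3 241.1]
mid [[380.21331839871766, 235.86204474193858], [342.05787839055625, 214.83678283114887], [301.211226336139, 278.3392459506956], [346.0546979655276, 303.1590243314471]] [43.6 75.5 51.3] [340.7 257.1]
right [[273.4797900720657, 317.69951782172996], [193.3376315444487, 300.56245004145933], [188.88131593299204, 349.0263856774037], [267.52198256369957, 365.33562248904843]] [82.  48.7 80.3] [231.2 333.4]
blue [[486.16458382204553, 65.72045935066058], [422.87296680160364, 61.07121475397639], [416.1549106693029, 185.42424793489033]] [ 63.5 124.5] [451.2 125.6]
dial (array([ 464.9, -370.9,   57. ]), np.float64(3.1937955332418073))
```

View pics/C.png

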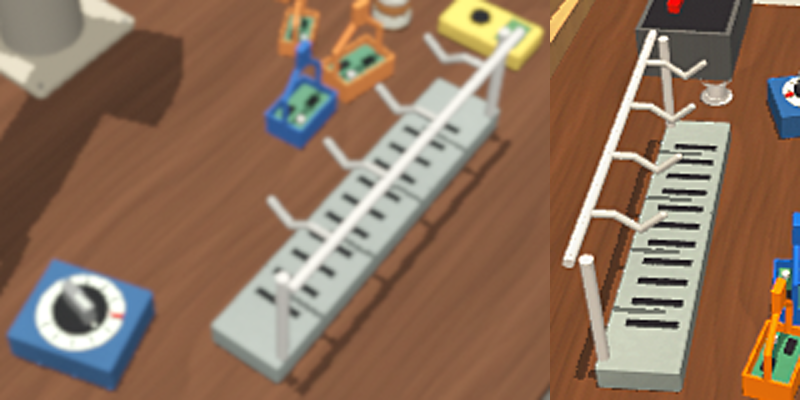

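The orange basket at side (308,275) has a tab top at 164 mm and a 61–65 × 104 mm box, so it is the largest and the one meant. The others are 132 and 125 mm high. Next are the stand hooks: tips in the crop at scene (427,38), (378,89), (327,142), (271,200), and in side at (666,214) and so on.

Run:
```python
from h import *
np.set_printoptions(precision=1,suppress=True)
S=cam("side");C=cam("scene")
fs=lambda p:((p[0]-550)/2+195,p[1]/2+100)
fc=lambda p:(p[0]/2.5+220,p[1]/2.5+150)
T=[]
for s,c in (((665,215),(427,38)),((681,157),(378,89)),((693,107),(327,142)),((705,64),(271,200))):
    t=tri(S,fs(s),C,fc(c));T.append(t[0]);print("tip",t)
P=plane(S,[fs(p) for p in((670,122),(730,122),(683,375),(600,362))],40);print(P,P.mean(0))
P=plane(C,[fc(p) for p in((435,80),(499,112),(280,370),(213,325))],40);print(P,P.mean(0))
T=np.array(T);d=T[0]-T[3];print("y dir yaw",np.degrees(np.arctan2(-d[0],d[1])),np.linalg.norm(d))
# control corners top z=50 scene
for q in [(60,260),(155,292),(115,380),(8,330)]: print(plane(C,[fc(q)],50))
print("red",plane(C,[fc((118,316))],50),"axis",plane(C,[fc((80,308))],55))
```

```text
tip (array([611.1, 184.2, 211.6]), np.float64(3.230424580237173))
tip (array([614.1,  63.1, 210.4]), np.float64(2.8645897284346487))
tip (array([618.6, -55.4, 211.7]), np.float64(1.73763207640168))
tip (array([ 621.5, -174.3,  211.8]), np.float64(2.149322060006491))
[[ 704.4 -259.    40. ]
 [ 601.2 -270.7   40. ]
 [ 578.3  289.3   40. ]
 [ 687.1  279.4   40. ]] [642.7   9.7  40. ]
[[ 587.   272.6   40. ]
 [ 698.6  276.5   40. ]
 [ 715.9 -273.    40. ]
 [ 607.2 -275.4   40. ]] [652.2   0.2  40. ]
y dir yaw 1.6598274045645616 358.69498436247125
[[ 384.9 -331.1   50. ]]
[[ 519.2 -289.2   50. ]]
[[ 568.6 -417.2   50. ]]
[[ 411.2 -450.6   50. ]]
red [[ 506.9 -346.7   50. ]] axis [[ 462.6 -370.8   55. ]]
```

>>> {"name": "apply_moves", "arguments": {"deltas": [[1,-0.25,0,0,0,0,1],[1,-0.25,0,0,0,0,1],[1,-0.25,0,0,0,0,1],[1,-0.25,0,0,0,0,1],[1,-0.25,0,0,0,0,1],[1,-0.25,0,0,0,0,1],[1,-0.25,0,0,0,0,1],[0.5,-0.25,0,0,0,0,1]]}}

```text
time: 1.1
tool_pos: [439.0, -386.4, 244.7]
tcp_rot: [-179.9, 0.0, 26.0]
ft_force: [0.3, -0.8, -0.1]
finger_gap: 85.2
grip_force: 0.0
```

>>> {"name": "apply_moves", "arguments": {"deltas": [[0,0,0,0,0,0,1],[0,0,0,0,0,0,1],[0,0,0,0,0,0,1]]}}

```text
time: 1.48
tool_pos: [437.4, -388.4, 245.3]
tcp_rot: [180.0, 0.0, 25.8]
ft_force: [-0.6, -0.0, -0.1]
finger_gap: 85.4
grip_force: 0.0
```

```bash
cat >> h.py <<'E'
def go(p,yaw=None):
    "tool-axis shift, yaw turn in row units, from measured pose"
    s=sense();Rt=R.from_euler("xyz",s["tcp_rot"],degrees=True).as_matrix()
    d=Rt.T@(np.array(p)-s["tool_pos"])
    print("units xyz",(d/30).round(2),"az",None if yaw is None else round(-(((yaw-s["tcp_rot"][2]+90)%180)-90)*np.pi/180/0.08,2),
      "pose",s["tool_pos"].round(1),s["tcp_rot"].round(1),"t",round(s["time"],1),"gap",round(s["finger_gap"],1),"F",s["ft_force"].round(1),"j6",s["joint_pos"][5].round(1))
E
python3 - <<'E'
from h import *
s=sense();print(s["tool_pos"],s["tcp_rot"],s["time"])
np.save("w1.npy",s,allow_pickle=True)
cv2.imwrite("pics/w1.png",snapshot("wrist")[:,:,::-1])
E
```

```text
[ 437.44266147 -388.37735585  245.29153411] [1.79994886e+02 1.47902622e-02 2.58125576e+01] 1.475
```

View pics/w1.png

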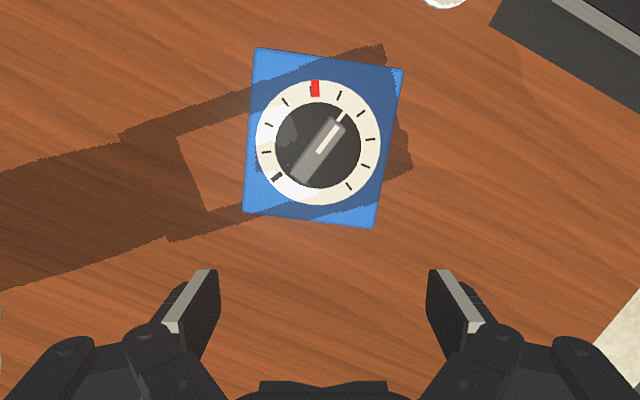

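The wrist view shows the dial: black disc centre about (318,145), pointer end (346,112), red tab (315,88), off mark (277,177).

Run:
```python
from h import *
s=np.load("w1.npy",allow_pickle=True).item();W=cam("wrist",s);im=cv2.imread("pics/w1.png");h=cv2.cvtColor(im,cv2.COLOR_BGR2HSV)
m=cv2.inRange(h,(0,180,120),(5,255,255));m[:,:290]=0;m[:,340:]=0;m[120:]=0
ys,xs=np.nonzero(m);red=plane(W,[(xs.mean(),ys.mean())],51)[0];print("red px",xs.mean(),ys.mean(),len(xs))
w=cv2.inRange(h,(0,0,190),(40,60,255));w[:70]=0;w[215:]=0;w[:,:240]=0;w[:,:][:,395:]=0
c=max(cv2.findContours(w,0,1)[0],key=cv2.contourArea);hull=cv2.convexHull(c)[:,0]
P=plane(W,hull,51);ce,r=cv2.minEnclosingCircle(P[:,:2].astype(np.float32))
A=np.c_[2*P[:,:2],np.ones(len(P))];x=np.linalg.lstsq(A,(P[:,:2]**2).sum(1),rcond=None)[0]
print("scale circle",ce,r,"lsq",x[:2],np.sqrt(x[2]+x[0]**2+x[1]**2))
ax=x[:2]
a=lambda p:np.degrees(np.arctan2(p[1]-ax[1],p[0]-ax[0]))
off=plane(W,[(277,177)],51)[0];tip=plane(W,[(346,112)],60)[0]
b1,b2=plane(W,[(300,176),(338,122)],90)
print("red",red,np.hypot(*(red[:2]-ax)),a(red),"off",off,np.hypot(*(off[:2]-ax)),a(off),"tip",tip,np.hypot(*(tip[:2]-ax)),a(tip))
B=plane(W,[(290,181),(312,184),(345,125),(328,117)],90);print("bar top",B.mean(0))
# control corners
Q=plane(W,[(255,47),(403,69),(373,228),(243,212)],50)[:,:2];print(Q,Q.mean(0),np.linalg.norm(np.diff(Q,axis=0),axis=1),a(off))
e=Q[1]-Q[0];print(np.degrees(np.arctan2(e[1],e[0])), s["joint_pos"])
```

```text
red px 314.63709677419354 87.87903225806451 124
scale circle (462.97161865234375, -370.2170104980469) 56.22845458984375 lsq [ 462.93807889 -370.16387252] 56.05804515323935
red [ 506.45845729 -346.6299102    51.        ] 49.475961015529094 28.402629715392976 off [ 420.13330055 -349.03538658   51.        ] 47.73533247345545 153.72900258736897 tip [ 500.42087931 -379.37666601   60.        ] 38.59839233698822 -13.808843497846699
bar top [ 463.47052339 -371.31948133   90.        ]
[[ 514.31394056 -287.48472651]
 [ 553.22079801 -407.74714739]
 [ 413.92840086 -453.48308641]
 [ 374.04351708 -333.40001731]] [ 463.87666413 -370.52874441] [126.39934111 146.60882655 126.53358225] 153.72900258736897
-72.07275857422952 [-4.66116698e+01  5.15665787e+00  8.77532846e+01 -1.56642044e-02
  8.70896488e+01  1.75765672e+01]
```

>>> {"name": "apply_moves", "arguments": {"deltas": [[0,0,0.45,0,0,1,1],[0,0,0.45,0,0,1,1],[0,0,0.45,0,0,1,1],[0,0,0.45,0,0,1,1],[0,0,0.45,0,0,1,1],[0,0,0.45,0,0,1,1],[0,0,0.45,0,0,1,1],[0,0,0.45,0,0,1,1]]}}

```text
time: 2.52
tool_pos: [437.7, -388.1, 136.9]
tcp_rot: [180.0, -0.0, -11.0]
ft_force: [-0.0, 0.3, -0.3]
finger_gap: 85.5
grip_force: 0.0
```

>>> {"name": "apply_moves", "arguments": {"deltas": [[0,0,0,0,0,0.64,1],[0,0,0,0,0,0,1],[0,0,0,0,0,0,1]]}}

```text
time: 2.9
tool_pos: [438.1, -388.0, 137.6]
tcp_rot: [180.0, -0.0, -13.7]
ft_force: [0.6, 0.6, 1.4]
finger_gap: 85.5
grip_force: 0.0
```

```bash
python3 -c "
from h import *
go([463,-370.3,80],-13.8)"
```

```text
units xyz [ 0.67 -0.77  1.92] az 0.03 pose [ 438.1 -388.   137.6] [180.   -0.  -13.7] t 2.9 gap 85.5 F [0.6 0.6 1.4] j6 57.1
```

>>> {"name": "apply_moves", "arguments": {"deltas": [[0.67,-0.77,0,0,0,0,1],[0,0,0.64,0,0,0,1],[0,0,0.64,0,0,0,1],[0,0,0.64,0,0,0,1],[0,0,0,0,0,0,0],[0,0,0,0,0,0,0],[0,0,0,0,0,0,0],[0,0,0,0,0,0,0]], "grip_force": 30}}

```text
time: 3.9
tool_pos: [463.4, -371.0, 80.9]
tcp_rot: [179.9, -0.1, -13.7]
ft_force: [1.1, 1.1, -0.5]
finger_gap: 15.3
grip_force: 32.3
```

>>> {"name": "apply_moves", "arguments": {"deltas": [[0,0,0,0,0,0,0],[0,0,0,0,0,0,0],[0,0,0,0,0,0,0]]}}

```text
time: 4.28
tool_pos: [463.5, -370.9, 80.8]
tcp_rot: [179.9, -0.1, -13.7]
ft_force: [-2.8, -3.7, 5.8]
finger_gap: 15.3
grip_force: 33.4
```

>>> {"name": "apply_moves", "arguments": {"deltas": [[0,0,0,0,0,-1,0],[0,0,0,0,0,-1,0],[0,0,0,0,0,-1,0],[0,0,0,0,0,-1,0],[0,0,0,0,0,-1,0],[0,0,0,0,0,-1,0],[0,0,0,0,0,-1,0],[0,0,0,0,0,-1,0]]}}

```text
time: 5.28
tool_pos: [463.4, -370.7, 80.8]
tcp_rot: [179.9, -0.0, 23.1]
ft_force: [-3.9, -2.0, 7.0]
finger_gap: 15.2
grip_force: 33.4
```

>>> {"name": "apply_moves", "arguments": {"deltas": [[0,0,0,0,0,-1,0],[0,0,0,0,0,-1,0],[0,0,0,0,0,-1,0],[0,0,0,0,0,-1,0],[0,0,0,0,0,-1,0],[0,0,0,0,0,-1,0],[0,0,0,0,0,-1,0],[0,0,0,0,0,-1,0]]}}

```text
time: 6.28
tool_pos: [463.2, -370.4, 80.8]
tcp_rot: [180.0, 0.0, 59.8]
ft_force: [-4.8, 0.3, 8.2]
finger_gap: 15.7
grip_force: 33.6
```

>>> {"name": "apply_moves", "arguments": {"deltas": [[0,0,0,0,0,-1,0],[0,0,0,0,0,-1,0],[0,0,0,0,0,-1,0],[0,0,0,0,0,-1,0],[0,0,0,0,0,-1,0],[0,0,0,0,0,-1,0],[0,0,0,0,0,-1,0],[0,0,0,0,0,-1,0]]}}

```text
time: 7.28
tool_pos: [462.9, -370.4, 80.8]
tcp_rot: [-180.0, 0.0, 96.4]
ft_force: [-6.1, -0.3, 9.4]
finger_gap: 15.4
grip_force: 33.8
```

>>> {"name": "apply_moves", "arguments": {"deltas": [[0,0,0,0,0,-1,0],[0,0,0,0,0,-1,0],[0,0,0,0,0,-1,0],[0,0,0,0,0,-1,0],[0,0,0,0,0,-1,0],[0,0,0,0,0,-1,0],[0,0,0,0,0,-1,0],[0,0,0,0,0,-1,0]]}}

```text
time: 8.28
tool_pos: [462.7, -370.5, 80.8]
tcp_rot: [-179.9, 0.0, 133.1]
ft_force: [-7.9, -2.1, 10.8]
finger_gap: 15.5
grip_force: 33.9
```

>>> {"name": "apply_moves", "arguments": {"deltas": [[0,0,0,0,0,-1,0],[0,0,0,0,0,-1,0],[0,0,0,0,0,-1,0],[0,0,0,0,0,-0.8,0],[0,0,0,0,0,-0.5,0],[0,0,0,0,0,0,0],[0,0,0,0,0,0,0],[0,0,0,0,0,0,0]]}}

```text
time: 9.28
tool_pos: [462.7, -370.7, 80.8]
tcp_rot: [-179.9, -0.0, 152.7]
ft_force: [-7.9, -2.1, 9.8]
finger_gap: 15.5
grip_force: 33.8
```

```bash
python3 -c "
from h import *
go([463,-370.3,80],153.3);print(sense()['wrist_torque'],sense()['grip_force'])"
```

```text
units xyz [-0.    0.02  0.03] az -0.14 pose [ 462.7 -370.7   80.8] [-179.9   -0.   152.7] t 9.3 gap 15.5 F [-7.9 -2.1  9.8] j6 -106.2
[-0.25663496  1.32332587 -0.00399076] 33.84226083755493
```

>>> {"name": "apply_moves", "arguments": {"deltas": [[0,0,0,0,0,-0.3,0],[0,0,0,0,0,-0.2,0],[0,0,0,0,0,0,0],[0,0,0,0,0,0,0]]}}

```text
time: 9.78
tool_pos: [462.7, -370.7, 80.8]
tcp_rot: [-179.9, 0.0, 154.9]
ft_force: [-7.9, -1.5, 8.2]
finger_gap: 15.3
grip_force: 39.5
```

```bash
python3 -c "
from h import *
go([463,-370.3,80],153.3);print(sense()['wrist_torque'],sense()['grip_force'])"
```

```text
units xyz [-0.    0.02  0.03] az 0.34 pose [ 462.7 -370.7   80.8] [-179.9    0.   154.9] t 9.8 gap 15.3 F [-7.9 -1.5  8.2] j6 -108.5
[-0.16989932  1.14244398 -0.81816183] 39.5188307762146
```

>>> {"name": "apply_moves", "arguments": {"deltas": [[0,0,0,0,0,0,1],[0,0,0,0,0,0,1],[0,0,0,0,0,0,1],[0,0,-0.5,0,0,0,1],[0,0,-1,0,0,0,1],[0,0,-1,0,0,0,1],[0,0,-1,0,0,0,1],[0,0,-1,0,0,0,1]]}}

```text
time: 10.78
tool_pos: [463.4, -369.9, 217.0]
tcp_rot: [-180.0, 0.1, 155.0]
ft_force: [-0.5, -0.8, -0.3]
finger_gap: 85.0
grip_force: 0.0
```

>>> {"name": "apply_moves", "arguments": {"deltas": [[0,0,-1,0,0,0,1],[0,0,-1,0,0,0,1],[0,0,-1,0,0,0,1],[0,0,-1,0,0,0,1],[0,0,0,0,0,0,1],[0,0,0,0,0,0,1]]}}

```text
time: 11.52
tool_pos: [463.1, -369.7, 334.5]
tcp_rot: [180.0, -0.0, 155.0]
ft_force: [-0.2, -0.1, 0.6]
finger_gap: 85.4
grip_force: 0.0
```

Run:
```python
from h import *
go([463,-371,300],153)
s=sense();a=snapshot("wrist")[:,:,::-1];b=snapshot("side")[:,:,::-1]
np.save("w2.npy",s,allow_pickle=True);cv2.imwrite("pics/w2.png",a);cv2.imwrite("pics/side2.png",b)
cv2.imwrite("pics/D.png",np.hstack([a[0:400,120:520],cv2.resize(b[200:300,270:370],(400,400),interpolation=2)]))
```

```text
units xyz [-0.01 -0.04  1.15] az 0.43 pose [ 463.1 -369.7  334.5] [180.  -0. 155.] t 11.5 gap 85.4 F [-0.2 -0.1  0.6] j6 -108.5
```

View pics/D.png

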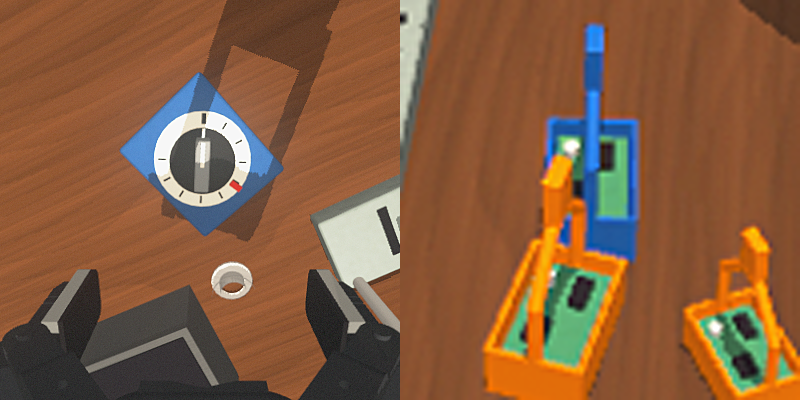

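The dial reads off: the pointer points at the thick mark. Moving to above the baskets.

>>> {"name": "apply_moves", "arguments": {"deltas": [[0.47,1,0,0,0,0,1],[0.47,1,0,0,0,0,1],[0.47,1,0,0,0,0,1],[0.47,1,0,0,0,0,1],[0.47,1,0,0,0,0,1],[0.47,1,0,0,0,0,1],[0.47,1,0,0,0,0,1],[0.47,1,0,0,0,0,1]]}}

```text
time: 12.62
tool_pos: [462.0, -103.5, 333.5]
tcp_rot: [-180.0, -0.1, 155.0]
ft_force: [0.4, 0.2, 0.6]
finger_gap: 85.5
grip_force: 0.0
```

>>> {"name": "apply_moves", "arguments": {"deltas": [[0.47,1,0,0,0,0,1],[0.47,1,0,0,0,0,1],[0.47,1,0,0,0,0,1],[0.47,1,0,0,0,0,1],[0.47,1,0,0,0,0,1],[0.47,1,0,0,0,0,1],[0.47,1,0,0,0,0,1],[0.3,1,0,0,0,0,1]]}}

```text
time: 13.62
tool_pos: [465.9, 159.4, 333.5]
tcp_rot: [-179.9, -0.1, 155.0]
ft_force: [0.3, -0.5, 0.2]
finger_gap: 85.5
grip_force: 0.0
```

>>> {"name": "apply_moves", "arguments": {"deltas": [[0,0,0,0,0,-1,1],[0,0,0,0,0,-1,1],[0,0,0,0,0,-1,1],[0,0,0,0,0,-1,1],[0,0,0,0,0,-1,1],[0,0,0,0,0,-0.5,1],[0,0,0,0,0,0,1],[0,0,0,0,0,0,1]]}}

```text
time: 14.62
tool_pos: [466.3, 158.2, 334.1]
tcp_rot: [-180.0, -0.1, -179.9]
ft_force: [0.1, 0.8, 0.4]
finger_gap: 85.4
grip_force: 0.0
```

Run:
```python
from h import *
go([460,170,330],180)
s=sense();a=snapshot("wrist")[:,:,::-1];np.save("w3.npy",s,allow_pickle=True);cv2.imwrite("pics/w3.png",a)
```

```text
units xyz [0.21 0.39 0.14] az 0.03 pose [466.3 158.2 334.1] [-1.800e+02 -1.000e-01 -1.799e+02] t 14.6 gap 85.4 F [0.1 0.8 0.4] j6 -77.3
```

View pics/w3.png

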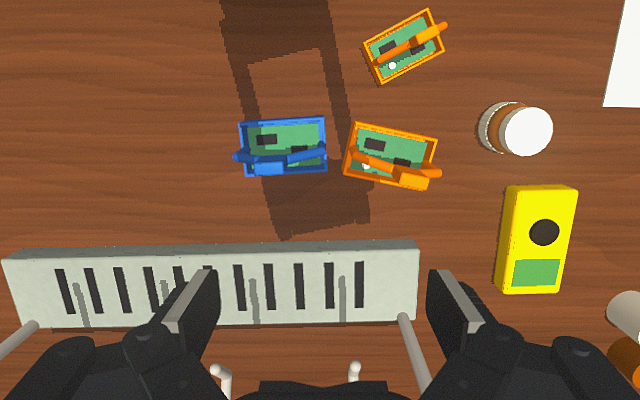

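The wrist view shows the blue rim corners (238,125), (326,117), (327,170), (244,177), and the large orange rim (357,121), (439,139), (430,190), (344,175).

```bash
python3 - <<'E'
from h import *
np.set_printoptions(precision=1,suppress=True)
s=np.load("w3.npy",allow_pickle=True).item();W=cam("wrist",s);S=cam("side")
im=cv2.imread("pics/w3.png")
for n,q,t in(("blue",[(238,125),(326,117),(327,170),(244,177)],(318.8,206.8)),("or",[(357,121),(439,139),(430,190),(344,175)],(309.5,240))):
    P=plane(W,q,40)[:,:2];e=(P[1]+P[2]-P[0]-P[3]);print(n,P.mean(0),np.linalg.norm(np.diff(P,axis=0),axis=1),"yaw",np.degrees(np.arctan2(-e[0],e[1])))
    print(plane(S,[t],161))
    r=q[0]
    print("expect tab px",proj(W,np.r_[P.mean(0),161]))
E
python3 - <<'E'
import cv2
a=cv2.imread("pics/w3.png")[100:210,220:450]
cv2.imwrite("pics/E.png",cv2.resize(a,(690,330),interpolation=2))
E
```

```text
blue [453.8 112.7] [102.7  62.3 101.1] yaw 5.068780233591615
[[452.1 103.6 161. ]]
expect tab px [[269.1 169.3]]
or [464.3 242.5] [ 99.4  62.5 107.7] yaw -10.838352940437145
[[463.6 230.3 161. ]]
expect tab px [[418.8 181.5]]
```

View pics/E.png

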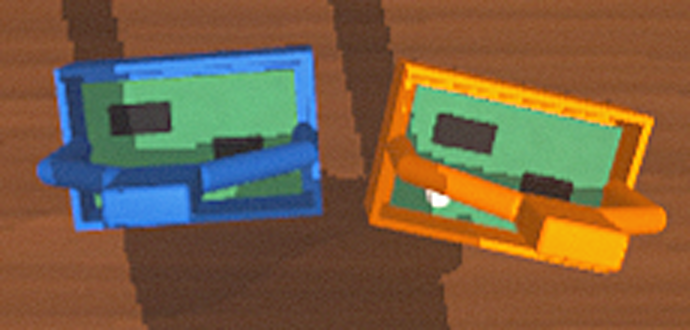

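Run:
```python
from h import *
np.set_printoptions(precision=1,suppress=True)
s=np.load("w3.npy",allow_pickle=True).item();W=cam("wrist",s)
f=lambda q:np.array(q)/3+[220,100]
print(plane(W,f([(146,205),(582,245)]),161))
# tab front-face / top edges
for q in ([(104,185),(190,185)],[(528,222),(630,235)],[(540,262),(622,272)]):
  P=plane(W,f(q),161);e=P[1]-P[0];print(P,np.linalg.norm(e),np.degrees(np.arctan2(-e[0],e[1])))
P=plane(W,f([(402,62),(653,118),(618,262),(372,222)]),40)[:,:2];print(P.mean(0),P)
```

```text
[[452.9 112.4 161. ]
 [464.5 238.3 161. ]]
[[447.2 100.6 161. ]
 [447.1 125.2 161. ]] 24.52282807646798 0.07395954842484866
[[457.7 222.2 161. ]
 [461.5 252.  161. ]] 30.08102109695538 -7.185450118441763
[[469.6 226.5 161. ]
 [472.6 250.7 161. ]] 24.438447657568677 -6.972702897739058
[463.1 239.9] [[422.2 195.1]
 [443.3 294.3]
 [501.8 285.7]
 [485.3 184.7]]
```

>>> {"name": "apply_moves", "arguments": {"deltas": [[0,-0.67,0.5,0,0,0.8,0.5],[0,-0.67,0.5,0,0,0.8,0.5],[0,-0.67,0.5,0,0,0.8,0.5],[0,-0.67,0.5,0,0,0,0.5],[0,0,0.5,0,0,0,0.5],[0,0,0.5,0,0,0,0.5],[0,0,0,0,0,0,0.5],[0,0,0,0,0,0,0.5]], "grip_force": 8}}

```text
time: 15.68
tool_pos: [459.3, 79.0, 245.1]
tcp_rot: [180.0, 0.0, 169.2]
ft_force: [0.4, -0.2, 1.0]
finger_gap: 42.8
grip_force: 0.0
```

```bash
python3 -c "
from h import *
go([464,239,146],169)"
```

```text
units xyz [0.85 5.27 3.3 ] az 0.05 pose [459.3  79.  245.1] [180.    0.  169.2] t 15.7 gap 42.8 F [ 0.4 -0.2  1. ] j6 -75.8
```

>>> {"name": "apply_moves", "arguments": {"deltas": [[0.17,0.9,0,0,0,0,0.6],[0.17,0.9,0,0,0,0,0.6],[0.17,0.9,0,0,0,0,0.6],[0.17,0.9,0,0,0,0,0.6],[0.17,0.9,0,0,0,0,0.6],[0,0.77,0,0,0,0,0.6],[0,0,0.5,0,0,0,0.6],[0,0,0,0,0,0,0.6]]}}

```text
time: 16.68
tool_pos: [462.9, 237.9, 228.0]
tcp_rot: [-179.9, -0.1, 169.2]
ft_force: [-0.4, -0.2, -0.5]
finger_gap: 51.1
grip_force: 0.0
```

Run:
```python
from h import *
go([464,239,146],169)
s=sense();W=cam("wrist",s);a=snapshot("wrist")[:,:,::-1].copy();b=snapshot("side")[:,:,::-1]
for P in ([464,239,161],[453,112.5,161]):
    cv2.drawMarker(a,tuple(int(v) for v in proj(W,P)[0]),(255,0,255),0,12)
cv2.imwrite("pics/F.png",np.hstack([a[:,120:520],cv2.resize(b[200:300,270:370],(400,400),interpolation=2)]))
```

```text
units xyz [-0.04  0.05  2.73] az 0.04 pose [462.9 237.9 228. ] [-1.799e+02 -1.000e-01  1.692e+02] t 16.7 gap 51.1 F [-0.4 -0.2 -0.5] j6 -57.6
```

View pics/F.png

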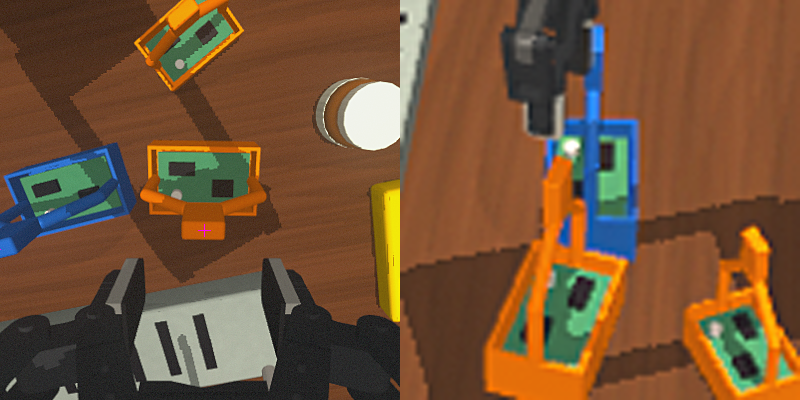

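The tab (182–224, 222–240) is square to the jaws and the marker sits on it. Descending.

>>> {"name": "apply_moves", "arguments": {"deltas": [[-0.04,0.05,0.55,0,0,0,0.6],[0,0,0.55,0,0,0,0.6],[0,0,0.55,0,0,0,0.6],[0,0,0.55,0,0,0,0.6],[0,0,0.53,0,0,0,0.6],[0,0,0,0,0,0,0.4],[0,0,0,0,0,0,0.35],[0,0,0,0,0,0,0.35]], "grip_force": 8}}

```text
time: 17.77
tool_pos: [465.7, 240.0, 148.6]
tcp_rot: [180.0, 0.1, 169.2]
ft_force: [0.0, 0.1, -0.4]
finger_gap: 29.8
grip_force: 0.3
```

>>> {"name": "apply_moves", "arguments": {"deltas": [[0,0,0,0,0,0,0.33],[0,0,0,0,0,0,0.31],[0,0,0,0,0,0,0.31]]}}

```text
time: 18.15
tool_pos: [465.4, 239.8, 148.0]
tcp_rot: [180.0, 0.0, 169.2]
ft_force: [-0.5, -1.3, 0.7]
finger_gap: 26.8
grip_force: 0.5
```

>>> {"name": "apply_moves", "arguments": {"deltas": [[0,0,0,0,0,0,0.305],[0,0,0,0,0,0,0.3],[0,0,0,0,0,0,0.3]]}}

```text
time: 18.52
tool_pos: [465.3, 239.8, 147.8]
tcp_rot: [180.0, 0.0, 169.2]
ft_force: [0.5, -0.4, 0.1]
finger_gap: 25.9
grip_force: 9.5
```

>>> {"name": "apply_moves", "arguments": {"deltas": [[0,0,0,0,0,0,0.299],[0,0,0,0,0,0,0.299]]}}

```text
time: 18.77
tool_pos: [465.2, 239.8, 147.8]
tcp_rot: [180.0, -0.0, 169.2]
ft_force: [-0.1, -0.3, 1.6]
finger_gap: 25.8
grip_force: 11.6
```

>>> {"name": "apply_moves", "arguments": {"deltas": [[0,0,-0.2,0,0,0,0.299],[0,0,-0.3,0,0,0,0.299],[0,0,-0.3,0,0,0,0.299],[0,0,0,0,0,0,0.299]]}}

```text
time: 19.27
tool_pos: [466.0, 240.1, 173.2]
tcp_rot: [179.9, 0.1, 169.2]
ft_force: [0.4, 0.9, -2.2]
finger_gap: 26.2
grip_force: 11.5
```

>>> {"name": "apply_moves", "arguments": {"deltas": [[0,0,-0.6,0,0,0,0.299],[0,0,-0.7,0,0,0,0.299],[0,0,-0.7,0,0,0,0.299],[0,0,-0.7,0,0,0,0.299],[0,0,-0.6,0,0,0,0.299],[0,0,0,0,0,-0.5,0.299],[0,0,0,0,0,-0.5,0.299],[0,0,0,0,0,-0.5,0.299]]}}

```text
time: 20.27
tool_pos: [465.2, 239.8, 271.5]
tcp_rot: [180.0, 0.0, 176.1]
ft_force: [0.5, -0.2, -0.5]
finger_gap: 26.2
grip_force: 11.6
```

>>> {"name": "apply_moves", "arguments": {"deltas": [[0,0,0,0,0,-0.5,0.299],[0,0,0,0,0,-0.5,0.299],[0,0,0,0,0,-0.2,0.299],[-0.6,-0.3,0,0,0,0,0.299],[-0.7,-0.4,0,0,0,0,0.299],[-0.7,-0.4,0,0,0,0,0.299],[-0.5,-0.3,0,0,0,0,0.299],[0,0,0,0,0,0,0.299]]}}

```text
time: 21.28
tool_pos: [542.4, 198.8, 270.5]
tcp_rot: [-180.0, -0.0, -178.6]
ft_force: [0.1, -0.7, -0.9]
finger_gap: 25.5
grip_force: 11.6
```

Run:
```python
from h import *
go([641.7,185,273],181.7);print(sense()["grip_force"])
b=snapshot("side")[:,:,::-1];c=snapshot("scene")[:,:,::-1]
cv2.imwrite("pics/G.png",np.hstack([cv2.resize(b[100:300,180:380],(400,400),interpolation=2),cv2.resize(c[120:270,300:450],(400,400),interpolation=2)]))
```

```text
units xyz [-3.3  -0.54 -0.09] az -0.06 pose [542.4 198.8 270.5] [-180.    -0.  -178.6] t 21.3 gap 25.5 F [ 0.1 -0.7 -0.9] j6 -76.4
11.61390244960785
```

View pics/G.png

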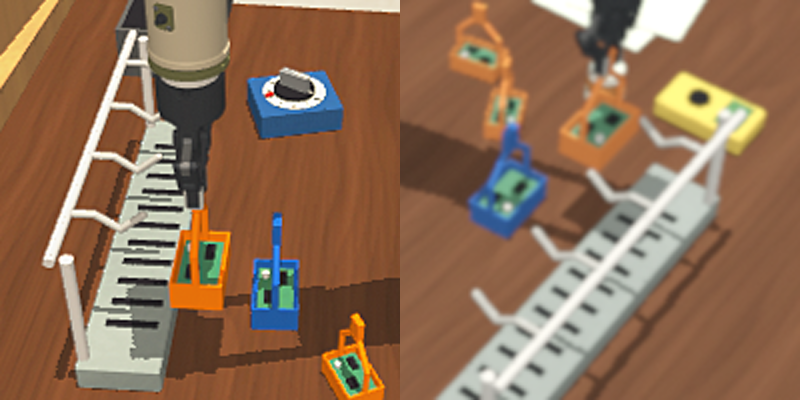

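>>> {"name": "apply_moves", "arguments": {"deltas": [[0,-0.54,-0.15,0,0,0,0.299],[-0.5,0,0,0,0,0,0.299],[-0.6,0,0,0,0,0,0.299],[-0.6,0,0,0,0,0,0.299],[-0.6,0,0,0,0,0,0.299],[-0.6,0,0,0,0,0,0.299],[-0.4,0,0,0,0,0,0.299],[0,0,0,0,0,0,0.299]]}}

```text
time: 22.38
tool_pos: [640.9, 185.7, 275.5]
tcp_rot: [-180.0, 0.0, -178.5]
ft_force: [0.4, -0.8, -1.8]
finger_gap: 25.7
grip_force: 11.7
```

Run:
```python
from h import *
go([641.7,185,230],181.7);print(sense()["grip_force"])
b=snapshot("side")[:,:,::-1];c=snapshot("scene")[:,:,::-1]
cv2.imwrite("pics/H.png",np.hstack([cv2.resize(b[100:300,180:380],(400,400),interpolation=2),cv2.resize(c[120:270,300:450],(400,400),interpolation=2)]))
```

```text
units xyz [-0.03 -0.03  1.52] az -0.03 pose [640.9 185.7 275.5] [-180.     0.  -178.5] t 22.4 gap 25.7 F [ 0.4 -0.8 -1.8] j6 -79.8
11.67874351143837
```

View pics/H.png

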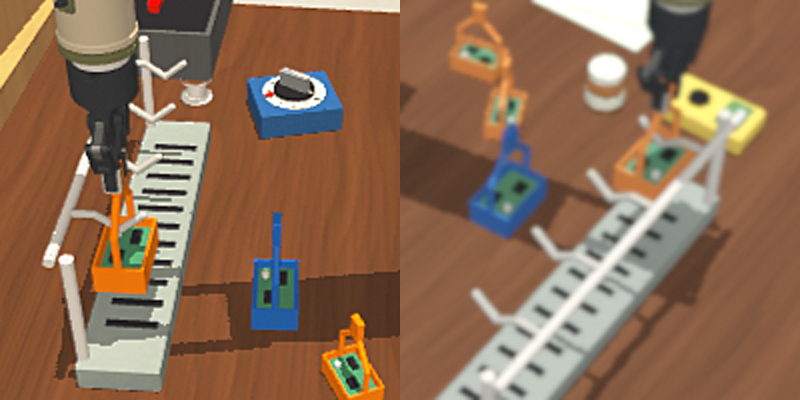

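The hook passes through the handle. Lowering.

>>> {"name": "apply_moves", "arguments": {"deltas": [[0,0,0.3,0,0,0,0.299],[0,0,0.4,0,0,0,0.299],[0,0,0.4,0,0,0,0.299],[0,0,0.2,0,0,0,0.299],[0,0,0.1,0,0,0,0.299],[0,0,0,0,0,0,0.299]]}}

```text
time: 23.22
tool_pos: [640.8, 186.3, 233.4]
tcp_rot: [180.0, 0.0, -178.5]
ft_force: [-0.5, 0.6, -1.4]
finger_gap: 25.9
grip_force: 11.7
```

>>> {"name": "apply_moves", "arguments": {"deltas": [[0,0,0.1,0,0,0,0.299],[0,0,0,0,0,0,0.299]]}}

```text
time: 23.48
tool_pos: [641.7, 186.4, 231.4]
tcp_rot: [180.0, 0.2, -178.5]
ft_force: [4.2, 1.2, 0.9]
finger_gap: 25.7
grip_force: 12.1
```

>>> {"name": "apply_moves", "arguments": {"deltas": [[-0.12,0,0,0,0,0,0.299],[0,0,0.06,0,0,0,0.299],[0,0,0,0,0,0,0.299]]}}

```text
time: 23.85
tool_pos: [644.5, 186.4, 229.8]
tcp_rot: [180.0, 0.0, -178.5]
ft_force: [-3.8, -0.2, 6.7]
finger_gap: 25.6
grip_force: 12.9
```

>>> {"name": "apply_moves", "arguments": {"deltas": [[0,0,0,0,0,0,0.31],[0,0,0,0,0,0,0.35],[0,0,0,0,0,0,0.5],[0,0,0,0,0,0,0.6],[0,0,0,0,0,0,0.6],[0,0,-0.3,0,0,0,0.6],[0,0,-0.8,0,0,0,0.6],[0,0,-1,0,0,0,0.6]]}}

```text
time: 24.85
tool_pos: [644.0, 186.3, 292.1]
tcp_rot: [-180.0, -0.1, -178.5]
ft_force: [-0.5, 0.6, 0.8]
finger_gap: 51.4
grip_force: 0.0
```

>>> {"name": "apply_moves", "arguments": {"deltas": [[0,0,-1,0,0,0,0.6],[0,0,-0.5,0,0,0,0.6],[0.5,0,0,0,0,0,0.6],[1,0,0,0,0,0,0.6],[1,-0.5,0,0,0,0,0.6],[1,-0.7,0,0,0,0,0.6],[1,-0.7,0,0,0,0,0.6],[1,-0.5,0,0,0,0,0.6]]}}

```text
time: 25.85
tool_pos: [480.2, 109.2, 336.2]
tcp_rot: [-180.0, -0.0, -178.5]
ft_force: [0.4, -0.3, 0.4]
finger_gap: 50.8
grip_force: 0.0
```

Run:
```python
from h import *
go([453.3,112.5,250],184)
s=sense();a=snapshot("wrist")[:,:,::-1];np.save("w5.npy",s,allow_pickle=True)
cv2.imwrite("pics/w5.png",a)
W=cam("wrist",s);a=a.copy();cv2.drawMarker(a,tuple(int(v) for v in proj(W,[453,112.5,161])[0]),(255,0,255),0,12)
b=snapshot("side")[:,:,::-1];cv2.imwrite("pics/side5.png",b)
cv2.imwrite("pics/I.png",np.hstack([a[:,120:520],cv2.resize(b[100:300,180:380],(400,400),interpolation=2)]))
```

```text
units xyz [0.89 0.13 2.87] az -0.54 pose [480.2 109.2 336.2] [-180.    -0.  -178.5] t 25.9 gap 50.8 F [ 0.4 -0.3  0.4] j6 -84.7
```

View pics/I.png

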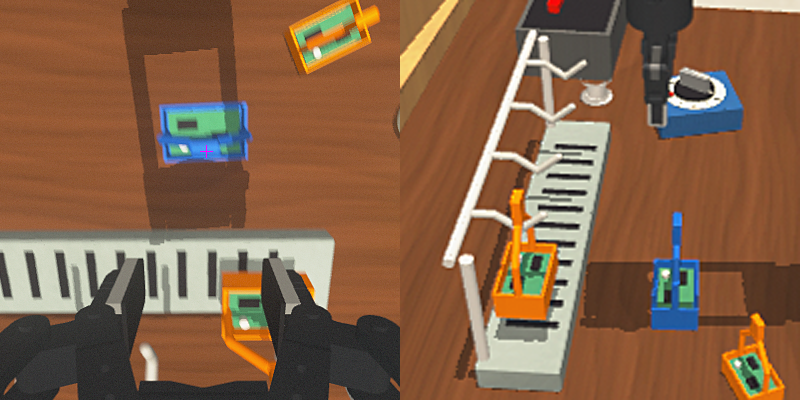

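The orange basket hangs on hook 4, and the marker lies on the blue tab. I'll check the blue basket numerically from here on.

>>> {"name": "apply_moves", "arguments": {"deltas": [[0.45,0.07,0.5,0,0,-0.54,0.6],[0.45,0.1,0.8,0,0,0,0.6],[0,0,0.8,0,0,0,0.6],[0,0,0.8,0,0,0,0.6],[0,0,0,0,0,0,0.6],[0,0,0,0,0,0,0.6]]}}

```text
time: 26.7
tool_pos: [454.6, 113.9, 250.4]
tcp_rot: [180.0, 0.0, -176.0]
ft_force: [0.4, -1.2, 0.1]
finger_gap: 51.2
grip_force: 0.0
```

Run:
```python
from h import *
np.set_printoptions(precision=1,suppress=True)
go([453.3,112.5,146],184)
s=sense();a=snapshot("wrist")[:,:,::-1].copy();W=cam("wrist",s);cv2.imwrite("pics/w6.png",a)
lo,hi=(100,150,60),(125,255,255)
def big(im):
    m=cv2.inRange(cv2.cvtColor(im,cv2.COLOR_BGR2HSV),lo,hi);k,l,st,c=cv2.connectedComponentsWithStats(m)
    for i in range(1,k):
        if st[i,4]>150: print(st[i],c[i])
    return l,st
big(cv2.imread("pics/side0.png"));print("now");big(snapshot("side")[:,:,::-1]);print("wrist");big(a)
print("expected tab px",proj(W,[453.3,112.5,161]))
# bright blue = top faces (tab top)
hsv=cv2.cvtColor(a,cv2.COLOR_BGR2HSV);m=cv2.inRange(hsv,(100,120,200),(125,255,255))
k,l,st,c=cv2.connectedComponentsWithStats(m)
for i in range(1,k):
    if st[i,4]>60: print(st[i],c[i],plane(W,[c[i]],161))
```

```text
units xyz [ 0.1 -0.1  3.5] az 0.01 pose [454.6 113.9 250.4] [ 180.    0. -176.] t 26.7 gap 51.2 F [ 0.4 -1.2  0.1] j6 -86.2
[304 136  47  33 767] [326.7 155.5]
[306 206  23  59 400] [319.6 239. ]
now
[326 136  25  31 388] [339.4 155.5]
[306 207  23  58 576] [317.1 245. ]
wrist
[ 261  135  118   86 4137] [319.9 179.6]
expected tab px [[319.8 213.1]]
[268 139  87  31 537] [302.8 144. ] [[409.6  99.2 161. ]]
[262 180  20  11 124] [269.8 185.1] [[436.9  79.8 161. ]]
```

Run:
```python
from h import *
a=cv2.imread("pics/w6.png");m=cv2.inRange(cv2.cvtColor(a,cv2.COLOR_BGR2HSV),(100,150,60),(125,255,255));m[:,:255]=0;m[:,385:]=0
for r in range(136,222,5):
    x=np.nonzero(m[r])[0]; print(r,x.min() if len(x) else None,x.max() if len(x) else None,len(x))
W=cam("wrist");c,s=np.cos(np.radians(4)),np.sin(np.radians(4))
print(proj(W,[[453.3+c*u-s*v,112.5+s*u+c*v,161] for u,v in((6,-13),(6,13),(-6,13),(-6,-13))]).round(0).tolist())
```

```text
136 272 369 98
141 268 372 105
146 268 372 14
151 269 372 11
156 269 372 13
161 269 371 14
166 269 371 14
171 269 371 19
176 266 374 23
181 262 377 31
186 262 377 64
191 270 370 101
196 271 370 98
201 271 370 100
206 300 338 39
211 300 338 39
216 300 338 39
221 None None 0
[[300.0, 221.0], [340.0, 221.0], [340.0, 203.0], [300.0, 203.0]]
```

Predicted and seen tab agree (columns 300–338, rows 203–220). Descending to grip.

>>> {"name": "apply_moves", "arguments": {"deltas": [[0.06,-0.08,0.6,0,0,0,0.6],[0,0,0.7,0,0,0,0.6],[0,0,0.7,0,0,0,0.6],[0,0,0.7,0,0,0,0.6],[0,0,0.7,0,0,0,0.6],[0,0,0,0,0,0,0.4],[0,0,0,0,0,0,0.35],[0,0,0,0,0,0,0.35]]}}

```text
time: 27.8
tool_pos: [453.2, 111.3, 148.6]
tcp_rot: [180.0, 0.1, -176.0]
ft_force: [-0.5, -0.0, 0.8]
finger_gap: 30.0
grip_force: 0.0
```

>>> {"name": "apply_moves", "arguments": {"deltas": [[0,0,0,0,0,0,0.33],[0,0,0,0,0,0,0.31],[0,0,0,0,0,0,0.305],[0,0,0,0,0,0,0.3],[0,0,0,0,0,0,0.3]]}}

```text
time: 28.42
tool_pos: [452.6, 111.2, 147.7]
tcp_rot: [-180.0, 0.0, -176.0]
ft_force: [0.1, -0.7, 2.9]
finger_gap: 25.6
grip_force: 9.6
```

>>> {"name": "apply_moves", "arguments": {"deltas": [[0,0,0,0,0,0,0.299],[0,0,0,0,0,0,0.299]]}}

```text
time: 28.68
tool_pos: [452.6, 111.2, 147.7]
tcp_rot: [-180.0, 0.0, -176.0]
ft_force: [-0.3, -0.0, 3.9]
finger_gap: 25.7
grip_force: 11.7
```

>>> {"name": "apply_moves", "arguments": {"deltas": [[0,0,-0.3,0,0,0,0.299],[0,0,-0.5,0,0,0,0.299],[0,0,-0.7,0,0,0,0.299],[0,0,-0.7,0,0,0,0.299],[0,0,-0.7,0,0,0,0.299],[0,0,-0.7,0,0,0,0.299],[0,0,-0.6,0,0,0,0.299],[0,0,-0.1,0,0,0.5,0.299]]}}

```text
time: 29.68
tool_pos: [453.3, 111.4, 279.0]
tcp_rot: [180.0, 0.2, -178.3]
ft_force: [-0.3, 0.6, -1.8]
finger_gap: 25.8
grip_force: 11.5
```

>>> {"name": "apply_moves", "arguments": {"deltas": [[-0.2,-0.4,0,0,0,0,0.299],[-0.4,-0.8,0,0,0,0,0.299],[-0.5,-0.9,0,0,0,0,0.299],[-0.5,-0.9,0,0,0,0,0.299],[-0.5,-0.9,0,0,0,0,0.299],[-0.4,-0.8,0,0,0,0,0.299],[-0.3,-0.7,0,0,0,0,0.299],[-0.1,-0.23,0,0,0,0,0.299]]}}

```text
time: 30.68
tool_pos: [544.7, -56.5, 276.1]
tcp_rot: [180.0, -0.1, -178.3]
ft_force: [0.3, 1.0, -1.8]
finger_gap: 25.7
grip_force: 11.7
```

>>> {"name": "apply_moves", "arguments": {"deltas": [[0,0,0,0,0,0,0.299],[0,0,0,0,0,0,0.299]]}}

```text
time: 30.92
tool_pos: [544.3, -54.3, 276.5]
tcp_rot: [180.0, -0.0, -178.2]
ft_force: [0.2, -0.4, -1.5]
finger_gap: 26.0
grip_force: 11.7
```

Run:
```python
from h import *
go([650,-54.5,276],181.7);print(sense()["grip_force"])
```

```text
units xyz [-3.52 -0.12  0.02] az 0.02 pose [544.3 -54.3 276.5] [ 180.    -0.  -178.2] t 30.9 gap 26.0 F [ 0.2 -0.4 -1.5] j6 -102.8
11.698588728904724
```

>>> {"name": "apply_moves", "arguments": {"deltas": [[-0.4,-0.1,0,0,0,0,0.299],[-0.6,0,0,0,0,0,0.299],[-0.7,0,0,0,0,0,0.299],[-0.7,0,0,0,0,0,0.299],[-0.6,0,0,0,0,0,0.299],[-0.4,0,0,0,0,0,0.299],[-0.1,0,0,0,0,0,0.299],[0,0,0,0,0,0,0.299]]}}

```text
time: 31.92
tool_pos: [649.7, -54.5, 276.2]
tcp_rot: [180.0, -0.0, -178.2]
ft_force: [-0.2, -0.4, -1.2]
finger_gap: 25.9
grip_force: 11.7
```

>>> {"name": "apply_moves", "arguments": {"deltas": [[0,0,0.3,0,0,0,0.299],[0,0,0.4,0,0,0,0.299],[0,0,0.4,0,0,0,0.299],[0,0,0.2,0,0,0,0.299],[0,0,0.1,0,0,0,0.299],[0,0,0,0,0,0,0.299]]}}

```text
time: 32.67
tool_pos: [649.6, -54.8, 234.5]
tcp_rot: [180.0, -0.0, -178.3]
ft_force: [1.0, 0.4, -1.7]
finger_gap: 25.6
grip_force: 11.7
```

>>> {"name": "apply_moves", "arguments": {"deltas": [[0,0,0.1,0,0,0,0.299],[0,0,0,0,0,0,0.299]]}}

```text
time: 32.92
tool_pos: [649.6, -54.8, 231.5]
tcp_rot: [-180.0, 0.0, -178.3]
ft_force: [0.8, 0.5, -1.3]
finger_gap: 26.0
grip_force: 11.7
```

>>> {"name": "apply_moves", "arguments": {"deltas": [[0,0,0.08,0,0,0,0.299],[0,0,0,0,0,0,0.299]]}}

```text
time: 33.17
tool_pos: [649.9, -54.8, 230.0]
tcp_rot: [-180.0, 0.1, -178.3]
ft_force: [-2.0, 0.3, 3.0]
finger_gap: 25.6
grip_force: 12.3
```

Run:
```python
from h import *
# check: baskets in side view vs expectation (project expected hung tab tops), orange still there
b=snapshot("side")[:,:,::-1];c=snapshot("scene")[:,:,::-1]
cv2.imwrite("pics/J.png",np.hstack([cv2.resize(b[100:300,180:380],(400,400),interpolation=2),cv2.resize(c[120:270,300:450],(400,400),interpolation=2)]))
h=cv2.cvtColor(b,cv2.COLOR_BGR2HSV)
for n,lo,hi in(("or",(8,180,150),(18,255,255)),("bl",(100,150,60),(125,255,255))):
    k,l,st,ce=cv2.connectedComponentsWithStats(cv2.inRange(h,lo,hi))
    for i in range(1,k):
        if st[i,4]>60: print(n,st[i],ce[i].round(1))
```

```text
or [226 194  33  66 771] [241.2 236.5]
or [341 257  32  50 528] [356.2 285.6]
or [383 285  38  46 733] [401.8 311.6]
or [305 323  24  13 121] [316.7 330.8]
bl [304 136  47  33 772] [326.6 155.5]
bl [245 155  27  45 501] [257.2 182.9]
```

The weight is taken up at seat height, bar at about 197. Releasing and lifting.

>>> {"name": "apply_moves", "arguments": {"deltas": [[0,0,0,0,0,0,0.31],[0,0,0,0,0,0,0.35],[0,0,0,0,0,0,0.5],[0,0,0,0,0,0,0.6],[0,0,0,0,0,0,0.6],[0,0,-0.3,0,0,0,0.6],[0,0,-0.8,0,0,0,0.6],[0,0,-1,0,0,0,0.6]]}}

```text
time: 34.28
tool_pos: [649.3, -54.7, 292.7]
tcp_rot: [180.0, -0.1, -178.3]
ft_force: [0.4, 0.6, -0.1]
finger_gap: 51.1
grip_force: 0.0
```

>>> {"name": "apply_moves", "arguments": {"deltas": [[0,0,-1,0,0,0,0.6],[0,0,-0.5,0,0,0,0.6],[0.5,0,0,0,0,0,0.6],[1,0,0,0,0,0,0.6],[1,-0.5,0,0,0,0,0.6],[1,-1,0,0,0,0,0.6],[1,-1,0,0,0,0,0.6],[1,-1,0,0,0,0,0.6]]}}

```text
time: 35.28
tool_pos: [486.7, -165.4, 336.8]
tcp_rot: [180.0, -0.0, -178.2]
ft_force: [0.4, 0.2, -0.6]
finger_gap: 51.2
grip_force: 0.0
```

Run:
```python
from h import *
go([463,-370.3,200],153.3)
b=snapshot("side")[:,:,::-1];c=snapshot("scene")[:,:,::-1]
cv2.imwrite("pics/J.png",np.hstack([cv2.resize(b[100:300,180:380],(400,400),interpolation=2),cv2.resize(c[120:270,300:450],(400,400),interpolation=2)]))
h=cv2.cvtColor(b,cv2.COLOR_BGR2HSV)
for n,lo,hi in(("or",(8,180,150),(18,255,255)),("bl",(100,150,60),(125,255,255))):
    k,l,st,ce=cv2.connectedComponentsWithStats(cv2.inRange(h,lo,hi))
    for i in range(1,k):
        if st[i,4]>60: print(n,st[i],ce[i].round(1))
S=cam("side");print("predicted tab tops",proj(S,[[643,186,241],[650,-54.8,241]]))
# refined red tab from w2
s=np.load("w2.npy",allow_pickle=True).item();W=cam("wrist",s);im=cv2.imread("pics/w2.png")
m=cv2.inRange(cv2.cvtColor(im,cv2.COLOR_BGR2HSV),(0,170,110),(6,255,255));m[:,:330]=0;m[:,380:]=0;m[:165]=0;m[210:]=0
ys,xs=np.nonzero(m);r=plane(W,[(xs.mean(),ys.mean())],51)[0]
w=cv2.inRange(cv2.cvtColor(im,cv2.COLOR_BGR2HSV),(0,0,170),(60,70,255));w[:105]=0;w[215:]=0;w[:,:265]=0;w[:,380:]=0
k=max(cv2.findContours(w,0,1)[0],key=cv2.contourArea);P=plane(W,cv2.convexHull(k)[:,0],51)[:,:2]
x=np.linalg.lstsq(np.c_[2*P,np.ones(len(P))],(P**2).sum(1),rcond=None)[0]
t,o=plane(W,[(324,130)],60)[0],plane(W,[(324,119)],51)[0];ax=x[:2]
a=lambda p:np.degrees(np.arctan2(p[1]-ax[1],p[0]-ax[0]))
print(len(xs),"axis",ax,np.sqrt(x[2]+ax@ax),"red",a(r),np.hypot(*(r[:2]-ax)),"off mark",a(o),"tip",a(t),np.hypot(*(t[:2]-ax)))
```

```text
units xyz [ 1.   -6.8   4.56] az 6.21 pose [ 486.7 -165.4  336.8] [ 180.    -0.  -178.2] t 35.3 gap 51.2 F [ 0.4  0.2 -0.6] j6 -116.2
or [226 194  33  66 776] [241.2 236.3]
or [341 257  32  50 530] [356.2 285.6]
or [383 285  38  46 734] [401.7 311.6]
or [305 323  24  13 119] [316.8 330.8]
bl [304 136  47  33 774] [326.6 155.4]
bl [244 142  27  58 572] [256.6 179.2]
predicted tab tops [[237.76355362 197.98448898]
 [254.61382832 144.35524654]]
65 axis [ 463.45060793 -370.23136501] 55.97550499867588 red 27.58002805245263 50.282873412956775 off mark 151.86179031788166 tip 150.92746639464275 35.76122184934968
```

View pics/J.png

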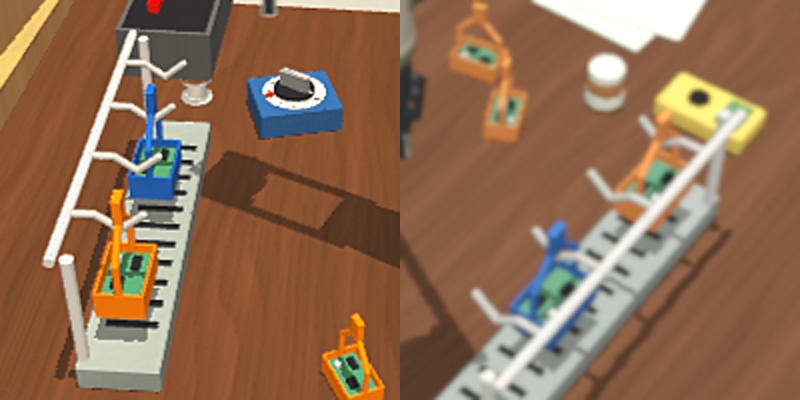

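Both baskets hang freely on hooks 4 and 2. Back to the dial.

>>> {"name": "apply_moves", "arguments": {"deltas": [[0.2,-1,0,0,0,0,0.6],[0.2,-1,0,0,0,0,0.6],[0.2,-1,0,0,0,0,0.6],[0.2,-1,0,0,0,0,0.6],[0.2,-1,0,0,0,0,0.6],[0,-1,0,0,0,0,0.6],[0,-0.8,0,0,0,0,0.6],[0,0,0,0,0,0,0.6]]}}

```text
time: 36.38
tool_pos: [463.9, -370.4, 336.1]
tcp_rot: [179.9, -0.1, -178.4]
ft_force: [-0.1, -0.1, 1.2]
finger_gap: 51.2
grip_force: 0.0
```

>>> {"name": "apply_moves", "arguments": {"deltas": [[0,0,0.6,0,0,1,0.6],[0,0,0.6,0,0,1,0.6],[0,0,0.6,0,0,1,0.6],[0,0,0.6,0,0,1,0.6],[0,0,0.6,0,0,1,0.6],[0,0,0.6,0,0,1,0.6],[0,0,0.4,0,0,0.2,0.6],[0,0,0,0,0,0,0.6]]}}

```text
time: 37.38
tool_pos: [463.8, -368.5, 216.0]
tcp_rot: [180.0, -0.1, 153.4]
ft_force: [-0.1, -0.8, 0.9]
finger_gap: 51.0
grip_force: 0.0
```

>>> {"name": "apply_moves", "arguments": {"deltas": [[0,0,0,0,0,0,0.6],[0,0,0,0,0,0,0.6]]}}

```text
time: 37.62
tool_pos: [464.4, -369.8, 218.2]
tcp_rot: [-180.0, 0.1, 153.3]
ft_force: [-0.0, 1.4, -0.2]
finger_gap: 51.6
grip_force: 0.0
```

Run:
```python
from h import *
np.set_printoptions(precision=1,suppress=True)
go([463.1,-370.3,80],153)
```

```text
units xyz [ 0.  -0.   4.6] az 0.08 pose [ 464.4 -369.8  218.2] [-180.     0.1  153.3] t 37.6 gap 51.6 F [-0.   1.4 -0.2] j6 -106.8
```

>>> {"name": "apply_moves", "arguments": {"deltas": [[0,0,0.8,0,0,0,0.6],[0.03,0,0.8,0,0,0,0.6],[0,0,0.8,0,0,0,0.6],[0,0,0.8,0,0,0,0.6],[0,0,0.8,0,0,0,0.6],[0,0,0.6,0,0,0,0.6],[0,0,0,0,0,0,0.3],[0,0,0,0,0,0,0]], "grip_force": 30}}

```text
time: 38.62
tool_pos: [463.3, -370.3, 80.2]
tcp_rot: [-179.9, 0.1, 153.3]
ft_force: [-18.2, -25.3, -4.1]
finger_gap: 15.7
grip_force: 16.9
```

>>> {"name": "apply_moves", "arguments": {"deltas": [[0,0,0,0,0,0,0],[0,0,0,0,0,0,0],[0,0,0,0,0,0,0]]}}

```text
time: 39.0
tool_pos: [463.0, -370.7, 80.3]
tcp_rot: [-179.9, 0.1, 153.3]
ft_force: [-3.3, -4.4, -3.9]
finger_gap: 15.3
grip_force: 35.3
```

Run:
```python
from h import *
go([463.1,-370.3,80],28);s=sense();print(s["wrist_torque"],s["grip_force"])
```

```text
units xyz [0.   0.01 0.01] az -11.94 pose [ 463.  -370.7   80.3] [-1.799e+02  1.000e-01  1.533e+02] t 39.0 gap 15.3 F [-3.3 -4.4 -3.9] j6 -106.8
[-0.64047152  0.35349228 -0.23055664] 35.25000751018524
```

>>> {"name": "apply_moves", "arguments": {"deltas": [[0,0,0,0,0,1,0],[0,0,0,0,0,1,0],[0,0,0,0,0,1,0],[0,0,0,0,0,1,0],[0,0,0,0,0,1,0],[0,0,0,0,0,1,0],[0,0,0,0,0,1,0],[0,0,0,0,0,1,0]]}}

```text
time: 40.0
tool_pos: [463.1, -370.8, 80.3]
tcp_rot: [-179.9, 0.2, 116.5]
ft_force: [-3.0, -4.9, -4.2]
finger_gap: 15.4
grip_force: 35.1
```

>>> {"name": "apply_moves", "arguments": {"deltas": [[0,0,0,0,0,1,0],[0,0,0,0,0,1,0],[0,0,0,0,0,1,0],[0,0,0,0,0,1,0],[0,0,0,0,0,1,0],[0,0,0,0,0,1,0],[0,0,0,0,0,1,0],[0,0,0,0,0,1,0]]}}

```text
time: 41.0
tool_pos: [463.1, -370.8, 80.3]
tcp_rot: [179.9, 0.2, 79.8]
ft_force: [-2.4, -4.9, -4.1]
finger_gap: 15.2
grip_force: 35.0
```

>>> {"name": "apply_moves", "arguments": {"deltas": [[0,0,0,0,0,1,0],[0,0,0,0,0,1,0],[0,0,0,0,0,1,0],[0,0,0,0,0,1,0],[0,0,0,0,0,1,0],[0,0,0,0,0,1,0],[0,0,0,0,0,1,0],[0,0,0,0,0,1,0]]}}

```text
time: 42.0
tool_pos: [463.0, -370.9, 80.3]
tcp_rot: [179.9, 0.1, 43.1]
ft_force: [-3.2, -5.7, -3.3]
finger_gap: 15.4
grip_force: 35.0
```

>>> {"name": "apply_moves", "arguments": {"deltas": [[0,0,0,0,0,1,0],[0,0,0,0,0,1,0],[0,0,0,0,0,0.8,0],[0,0,0,0,0,0.5,0],[0,0,0,0,0,0,0],[0,0,0,0,0,0,0],[0,0,0,0,0,0,0]]}}

```text
time: 42.88
tool_pos: [463.0, -370.9, 80.3]
tcp_rot: [179.8, 0.1, 28.1]
ft_force: [-2.1, -5.8, -3.8]
finger_gap: 15.3
grip_force: 35.1
```

>>> {"name": "apply_moves", "arguments": {"deltas": [[0,0,0,0,0,0,0.3],[0,0,0,0,0,0,0.6],[0,0,0,0,0,0,0.6],[0,0,-0.5,0,0,0,0.6],[0,0,-1,0,0,0,0.6],[0,0,-1,0,0,0,0.6],[0,0,-1,0,0,0,0.6],[0,0,-1,0,0,0,0.6]]}}

```text
time: 43.88
tool_pos: [463.4, -369.2, 216.5]
tcp_rot: [179.9, -0.0, 28.2]
ft_force: [-0.1, 0.2, -0.6]
finger_gap: 51.4
grip_force: 0.0
```

>>> {"name": "apply_moves", "arguments": {"deltas": [[-0.5,0,-0.5,0,0,0,1],[-0.3,0,0,0,0,0,1],[0,0,0,0,0,0,1],[0,0,0,0,0,0,1]]}}

```text
time: 44.38
tool_pos: [441.4, -380.0, 227.5]
tcp_rot: [-179.9, 0.0, 28.1]
ft_force: [0.6, 0.3, -1.3]
finger_gap: 85.4
grip_force: 0.0
```

Run:
```python
from h import *
np.set_printoptions(precision=1,suppress=True)
go([463.1,-370.3,80],28)
s=sense();W=cam("wrist",s);im=snapshot("wrist")[:,:,::-1].copy();cv2.imwrite("pics/w8.png",im)
ax=np.array([463.1,-370.2]);c=proj(W,[ax[0],ax[1],51])[0];print("axis px",c)
h=cv2.cvtColor(im,cv2.COLOR_BGR2HSV);yy,xx=np.mgrid[:400,:640];near=np.hypot(xx-c[0],yy-c[1])<75
a=lambda p:(np.degrees(np.arctan2(p[1]-ax[1],p[0]-ax[0])),np.hypot(*(p[:2]-ax)))
for n,lo,hi,z in(("red",(0,170,110),(6,255,255),51),("white",(0,0,170),(60,80,255),51)):
    m=cv2.inRange(h,lo,hi);m[~near]=0
    k,l,st,ce=cv2.connectedComponentsWithStats(m)
    for i in range(1,k):
        if st[i,4]>12: print(n,st[i],ce[i],[a(plane(W,[ce[i]],zz)[0]) for zz in(51,60,90)])
```

```text
units xyz [0.8 0.1 4.9] az 0.03 pose [ 441.4 -380.   227.5] [-179.9    0.    28.1] t 44.4 gap 85.4 F [ 0.6  0.3 -1.3] j6 16.1
axis px [325.7 156.6]
red [322  89   8  17 130] [325.7  97.3] [(np.float64(28.30870634274979), np.float64(49.0335891791352)), (np.float64(28.348058306808635), np.float64(49.20093639521001)), (np.float64(28.4773195063365), np.float64(49.75892562792091))]
white [ 261   89  131  130 6357] [327.1 150.6] [(np.float64(15.067950057807591), np.float64(5.264666539050315)), (np.float64(18.519324337647888), np.float64(6.684159721239153)), (np.float64(23.79204637053693), np.float64(11.49627875575946))]
white [323 131   7  36 229] [326.3 148.9] [(np.float64(23.700588987345483), np.float64(6.638722735977682)), (np.float64(24.862900896759026), np.float64(8.049926866558943)), (np.float64(26.877913032542377), np.float64(12.766387966876124))]
```

Run:
```python
import cv2,numpy as np
from h import *
g=cv2.cvtColor(cv2.imread("pics/w8.png"),cv2.COLOR_BGR2GRAY)
for r in range(98,172,4): print(r,g[r,314:340].tolist())
W=cam("wrist");d=np.radians(28.3)
print(proj(W,[[463.1+q*np.cos(d),-370.2+q*np.sin(d),z] for q,z in((37,60),(25,90),(0,90))]))
b=snapshot("side")[:,:,::-1];h=cv2.cvtColor(b,cv2.COLOR_BGR2HSV)
for lo,hi in(((8,180,150),(18,255,255)),((100,150,60),(125,255,255)),((25,180,150),(33,255,255))):
    k,l,st,ce=cv2.connectedComponentsWithStats(cv2.inRange(h,lo,hi))
    print([(st[i].tolist(),ce[i].round(1)) for i in range(1,k) if st[i,4]>60])
```

```text
98 [236, 236, 236, 237, 238, 252, 168, 55, 113, 116, 114, 117, 111, 120, 118, 103, 166, 237, 241, 236, 236, 237, 236, 236, 236, 236]
102 [236, 236, 235, 235, 238, 248, 187, 85, 108, 118, 114, 113, 112, 112, 120, 103, 161, 238, 239, 236, 236, 236, 236, 235, 236, 236]
106 [236, 235, 237, 236, 236, 238, 234, 208, 180, 170, 175, 174, 165, 171, 168, 162, 201, 236, 239, 236, 236, 236, 235, 236, 235, 236]
110 [236, 236, 236, 238, 240, 240, 242, 243, 242, 241, 242, 240, 240, 240, 242, 244, 243, 243, 241, 239, 237, 238, 237, 237, 236, 235]
114 [51, 63, 58, 73, 70, 75, 73, 71, 69, 52, 186, 243, 243, 251, 175, 62, 65, 68, 71, 69, 66, 67, 66, 58, 46, 62]
118 [81, 79, 80, 75, 78, 79, 74, 74, 67, 56, 189, 242, 241, 252, 166, 55, 68, 72, 74, 66, 71, 73, 74, 68, 69, 73]
122 [79, 78, 75, 77, 74, 76, 77, 76, 71, 52, 190, 244, 243, 251, 166, 58, 69, 74, 74, 69, 74, 76, 66, 69, 76, 68]
126 [80, 77, 80, 111, 124, 120, 121, 118, 115, 119, 114, 110, 104, 111, 110, 117, 117, 115, 120, 120, 120, 114, 80, 71, 73, 69]
130 [80, 71, 130, 145, 154, 149, 149, 147, 141, 142, 147, 147, 142, 142, 144, 144, 145, 150, 
[... 1078 characters left out ...]
66 [78, 75, 123, 147, 146, 148, 147, 147, 147, 169, 207, 211, 208, 213, 216, 167, 145, 143, 150, 148, 152, 140, 111, 83, 64, 70]
170 [74, 69, 127, 142, 150, 153, 149, 150, 148, 149, 149, 152, 149, 149, 146, 148, 150, 146, 145, 147, 148, 143, 114, 79, 61, 72]
[[325.58092726 113.31826374]
 [325.73481151 132.59932734]
 [325.72542363 166.02167337]]
[([226, 194, 33, 66, 778], array([241.2, 236.3])), ([341, 257, 32, 50, 531], array([356.2, 285.5])), ([383, 285, 38, 46, 735], array([401.7, 311.6])), ([305, 323, 24, 13, 116], array([316.8, 330.8]))]
[([304, 136, 47, 33, 761], array([326.7, 155.6])), ([244, 142, 27, 58, 573], array([256.6, 179.3]))]
[([213, 327, 70, 35, 1427], array([251.6, 345.4]))]
```

The pointer (col 326) lines up with the tab (col 325.7). The baskets and meter show no change, so I'm handing in.

```bash
python3 -c "
from bench import *
print(hand_in())"
```

```text
the job is handed in; nothing more can be done
None
```

I turned the blower to its off stop, hung the blue and large orange baskets on hooks 2 and 4, set the dial to the red tab and handed the job in. `hand_in()` gave no verdict.

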